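Clear the datum nest and hold a fishplate clip square in its corner

TASK

A track bolt has been left lying in the corner of the datum nest: lift it off and lay it flat in the bolt tray beside the other bolt. Then set the black iron clip flat on the nest plate with its plain end to the short stop and one of its flanks to the long stop, tongue pointing away from the corner, press it firmly home against both stops at once, and finish still holding it pressed there for the depth reading. Leave the gauges, the wire brush and the other things lying about the bench where they are.

Things in the scene. Friction and masses are not known exactly. Their poses are not given: they have to be found in the camera images.
- nest: Datum nest, fixed: ground-steel plate 220 x 200 x 10 mm with two rigid dark stop bars at right angles on it, 8 mm high. Origin: inner corner (where the inner stop faces' lines meet) at bench level; z up, plate top at z = 10 mm. x runs from the corner along the long stop (roughly towards the robot), y along the short stop (roughly to the robot's right). Plate spans x -30..190, y -30..170 mm.
- long_stop: Long stop bar, 120 x 14 mm, 8 mm high; part of the nest. Origin at the centre of its underside (on the plate); axes as the nest's. Its inner face is the nest's plane y = 0, from x = 12 to 132 mm.
- short_stop: Short stop bar, 14 x 50 mm, 8 mm high; part of the nest. Origin at the centre of its underside (on the plate); axes as the nest's. Its inner face is the nest's plane x = 0, from y = 10 to 60 mm.
- clip: Black iron fishplate clip, loose, about 0.6 kg, flat on the rubber pad: block 60 (x) x 44 (y) x 34 mm high, vertical faces, 22 mm hole down its middle; a tongue 30 mm wide stands 24 mm out of the +x end, 6 to 20 mm above the underside. Origin: centre of the block's underside. Gripped across the flanks, keep the fingertips over 8 mm above its underside to pass over the stops.
- clip_centre (a point): Centre of the clip's block, 17 mm above its underside and 17 mm below its top; axes as the clip's. Fully home in the nest it lies at x = 30, y = 22, z = 27 mm in the nest's frame, with the clip's axes along the nest's.
- clip_tongue (a point): Point in the clip's tongue, 47 mm from the block's centre towards +x, at the same height.
- bolt: Mud-streaked M24 track bolt with its nut run on, loose, about 0.62 kg, lying level on head and nut flats, aslant in the nest's corner. 135 mm long along its x; hexagon head (36 mm across flats, 15 mm thick) at the -x end, a nut of that width from x = 38 to 57 mm, bare 24 mm shank from x = -52 to 38 mm. Origin under its middle, at the level it lies on.
- bolt_centre (a point): Point on the bolt's axis half-way along its length, 18 mm above what it lies on, close to its centre of mass; x runs along the bolt towards the nut end.
- tray: Bolt tray, fixed: an open grey steel tray 210 (x) x 240 (y) mm, walls 28 mm high, walls and floor 4 mm thick. Origin at the centre of its underside. It stands to the robot's left or right.
- bolt_two: The other track bolt, the same size, loose, lying in the tray along the tray's x, near the wall on the tray's -y side (about 75 mm from the tray's centre). Origin under its middle.
- pad: Ribbed grey rubber pad, fixed flat on the bench on the side where the tray is not, 340 (x) x 220 (y) x 3 mm; clip, caliper and depth gauge lie on it. Origin at the centre of its underside.
- caliper: Yellow caliper with a 210 mm steel beam along its x, lying flat, at most 16 mm high; bystander. Origin under the middle of its beam.
- depth_gauge: Brass depth gauge, lying flat: an 80 mm brass cross bar along its y and a steel blade along x from -33 to 103 mm, at most 23 mm high; bystander. Origin under the middle of the cross bar.
- square: Engineer's square, lying flat near the far edge: stock 75 mm, blade 105 mm, 14 mm high; bystander. Origin at the outer corner.
- wire_brush: Wire brush with a wooden back, 260 x 28 mm, 32 mm high, lying near the far edge; bystander. Origin under its middle.
- spare_nut: Bright hexagon nut, 36 mm across flats, 19 mm high, near the far edge; bystander. Origin under its middle.
- grease_tin: Round tin, 72 mm in diameter, 60 mm high, near the far edge; bystander. Origin under its middle.
Things that resemble listed ones, but are neither listed nor needed, are in the scene too. Of the things that look like the clip, take the one that is farthest to the robot's right at the start.

How it is judged:
On the way, in this order (a step that is already met when the one before it is completed fails the run):
1. the bolt from the nest lies flat in the tray, let go (x of bolt_centre in the frame of tray between -0.101 and 0.101 m and y of bolt_centre in the frame of tray between -0.116 and 0.116 m and z of bolt_centre in the frame of tray below 0.032 m and angle between bolt_centre's own x axis and vertical between 1.4508 and 1.6908 rad and contact force between bolt and the fingers below 0.1 N and linear speed of bolt below 0.03 m/s), for 0.2 s.
2. the clip is seated flat in the corner and pressed against both stops (x of clip_centre in the frame of nest between 0.027 and 0.0335 m and y of clip_centre in the frame of nest between 0.019 and 0.0255 m and z of clip_centre in the frame of nest between 0.0245 and 0.0295 m and x of clip_tongue in the frame of nest above 0.06 m and angle between clip_centre's own z axis and vertical below 0.05 rad and angle between the x axis of clip_centre and the x axis of nest, either way round below 0.04 rad and contact force between clip and long_stop above 2 N and contact force between clip and short_stop above 2 N and contact force between clip and the fingers above 1 N and linear speed of clip below 0.02 m/s), for 0.2 s.
At the end, for the whole second after the job is handed in: Bolt flat (7 deg) on the tray floor, let go, at rest. Clip flat on the nest plate (3 deg, 2.5 mm), square to the long stop (2.3 deg), tongue away from the corner, within 3 mm of home both ways, held still by the fingers with at least 2 N on each stop through the last second (all of step 1 and all of step 2); the arm keeps its last pose, push and grip.
It fails at once if the caliper, depth gauge or square is shifted by more than 20 mm (distance of any of caliper, depth_gauge, square from where it was at the start of the episode above 0.02 m).
It fails at once if the wire brush, spare nut or grease tin is shifted by more than 20 mm (distance of any of wire_brush, spare_nut, grease_tin from where it was at the start of the episode above 0.02 m).
It also fails if it takes over 69 s, if anything falls off the work surface, if the arm or the gripper's body presses on something with over 40 N, if the wrist force passes 120 N, or if a joint passes its speed limit or range.

ROBOT

A 7-joint arm with a two-finger parallel gripper is mounted at the origin on the work surface. World frame = base frame: x ahead of the robot, y to its left, z up, the work surface at z = 0. Lengths are in m, angles in rad, forces in N, time in s.
With the tool pointing down it reaches from about 0.4 to 0.875 m from the base axis. Payload 6.5 kg.
Tool frame: the origin (TCP) lies midway between the tips of the shut fingers; the grasp point (between the pads) lies 19 mm behind it; z points along the fingers, y is the line along which they close (so a half turn about z gives the same grasp; the last joint's range is limited). The gripper opens to 88 mm and grips with 3 to 60 N. Pads are 18 mm wide; open, the fingers measure 123 mm over their backs; the gripper's body (75 mm by 187 mm) begins 45 mm behind the grasp point.
Start: joints at [1.231, 0.536, -0.004, 1.538, 0.003, 1.067, -0.071], TCP at [0.176, -0.626, 0.239] pointing down, gripper open.
Joint ranges: [-2.7, 2.7], [-0.37, 2.16], [-1.27, 1.26], [0.24, 2.4], [-1.31, 4.45], [0.19, 1.91], [-2.76, 2.76]. Speed limits (rad/s): [2.39, 2.39, 3.14, 3.14, 3.14, 3.14, 3.14].

INTERFACE

Orientations are given as a 3x3 rotation matrix whose columns are the frame's x, y, z axes.
In Python, from rig import bot gives the robot as it stands.
- The arm moves only by the tool jog_arm, never from a script. Its argument "increments" is a list of rows, each an object with "fingers": the finger opening in m, from 0 to 0.0881; "travel": the shift along the tool's x, y, z in m, a list of three; "spin": the turn about the tool's z in rad. A call has 1 to 5 rows; each row is the pose to reach, as a shift and turn from the pose commanded when the call began, along the tool's axes at that moment; what a row does not reach only later rows make up. A row lasts 1/10 s, in which the tool goes at most 50 mm and 8.59 degrees, less where a joint would pass 70% of its speed; a pose out of reach is approached as far as the arm can. A call with a gripper value outside its range is refused whole. The fingers move at their own pace and stop on an object; "force" is the grip in N (left out, the last holds). Time passes only in rows, so rows that repeat a pose let the fingers close. It gives the time, the measured TCP pose, the force, the opening and the grip force at its end, in the units of the state.
- bot.get_obs(): the state, without advancing time (a new reading comes with each control period).
- bot.read_camera(name): name is "scene" or "top" or "wrist"; returns (picture, depth): 420x560x3 uint8, red, green, blue; 420x560 float32, m along the optical axis (not along the pixel's ray), 0 where there is no reading.
- bot.calibration(name): a dict with "fx", "fy", "cx", "cy" (pixels), "T" (4x4, takes a point from camera to world coordinates); the wrist camera has in their place "hand_eye" (4x4, takes a point from camera to tool coordinates, whose origin is the TCP and whose axes are the flange's). Camera axes: x right, y down, z forward; pixel columns grow to the right and rows downward; lengths in m; the calibration is good to about 2 mm. The wrist camera is an equidistant fisheye: a pixel r from the principal point sees the ray r / f radians off the axis. A picture is of the moment at which its call begins: read the wrist's pose just before it. calibration takes no time and is no camera call.
- bot.hand_in(): hands the job in; it is judged then, once.
The state is a dict: "time_s": time; "joint_positions": joint angles; "joint_vel": joint speeds; "joint_efforts": joint torques, N m; "tool_pos": TCP position; "eef_rot": TCP orientation; "ft_force": force on the tool from outside, world axes, zero at the start; "ft_torque": the same for the moment, N m; "finger_gap": opening from 0.0 (shut) to 1.0 (fully open); "finger_force": force on a finger pad.
Only numpy, scipy, OpenCV 4.12 (cv2) and the standard library are available. Lean on these libraries where they do the work, as an engineer would, in place of code of your own. Each camera call takes 0.05 s, during which the arm holds its last target. There are 200 camera calls.

## Working session

There is one attempt and no reset: what is moved stays moved. The work goes in short steps, Python scripts to look and compute and a tool call to move; the robot and the scene stay as the last step left them, time stands still between calls to the robot, and variables do not carry over. Pictures are saved under pics/ and viewed, at most 10 in all, crops included, and the job is handed in when it is done.

Besides the shell and the picture viewer there is one more tool, called as name([rows], argument=value, ...), one row to a line, values as JSON. jog_arm: Moves the arm, as the interface text tells. Its arguments: {"type":"object","properties":{"increments":{"type":"array","items":{"type":"object","properties":{"fingers":{"type":"number"},"travel":{"type":"array","items":{"type":"number"}},"spin":{"type":"number"}}}},"force":{"type":"number"}},"required":["increments"]}

```bash
mkdir -p pics; cat > h.py <<'E'
import numpy as np, cv2
from rig import bot
def snap(n,save=None):
    im,d=bot.read_camera(n)
    if save: cv2.imwrite('pics/'+save,im[:,:,::-1]); np.save('pics/'+save[:-4]+'_d.npy',d)
    return im,d
def cal(n):
    return bot.calibration(n)
def pix2plane(n,uv,z):
    c=cal(n);T=np.array(c['T']);uv=np.atleast_2d(uv).astype(float)
    r=np.c_[(uv[:,0]-c['cx'])/c['fx'],(uv[:,1]-c['cy'])/c['fy'],np.ones(len(uv))]@T[:3,:3].T
    return T[:3,3]+r*((z-T[2,3])/r[:,2])[:,None]
def pix2pt(n,uv,d):
    c=cal(n);T=np.array(c['T']);uv=np.atleast_2d(uv).astype(float);d=np.atleast_1d(d)
    r=np.c_[(uv[:,0]-c['cx'])/c['fx'],(uv[:,1]-c['cy'])/c['fy'],np.ones(len(uv))]*d[:,None]
    return r@T[:3,:3].T+T[:3,3]
def wpose():
    o=bot.get_obs();T=np.eye(4);T[:3,:3]=o['eef_rot'];T[:3,3]=o['tool_pos'];return T@np.array(cal('wrist')['hand_eye'])
def wrays(uv,T):
    c=cal('wrist');f=c['fx'] if 'fx' in c else c['f'];uv=np.atleast_2d(uv).astype(float)
    p=uv-[c['cx'],c['cy']];r=np.hypot(*p.T);th=r/f;s=np.sin(th)/np.maximum(r,1e-9)
    return np.c_[p*s[:,None],np.cos(th)]@T[:3,:3].T
def wplane(uv,z,T):
    r=wrays(uv,T);return T[:3,3]+r*((z-T[2,3])/r[:,2])[:,None]
E
python3 - <<'E'
from h import *
np.set_printoptions(precision=4,suppress=True)
for n in('top','scene'):
    snap(n,n+'0.png');print(n,cal(n))
print(cal('wrist'));o=bot.get_obs();print(o)
E
```

```text
top {'fx': 450.33954032293224, 'fy': 450.33954032293224, 'cx': 273.49734018099883, 'cy': 206.67691981607533, 'T': array([[ 0.0258, -0.9985,  0.0493,  0.4865],
       [-0.9997, -0.0255,  0.0059,  0.0431],
       [-0.0046, -0.0494, -0.9988,  1.3917],
       [ 0.    ,  0.    ,  0.    ,  1.    ]])}
scene {'fx': 386.2058870396381, 'fy': 386.2058870396381, 'cx': 276.21644520614495, 'cy': 206.78797949914465, 'T': array([[ 0.7111,  0.4598, -0.5318,  1.1425],
       [ 0.7028, -0.4442,  0.5557, -0.5576],
       [ 0.0193, -0.7689, -0.639 ,  0.74  ],
       [ 0.    ,  0.    ,  0.    ,  1.    ]])}
{'fx': 325.19226210127806, 'fy': 325.19226210127806, 'cx': 280.35341011403386, 'cy': 209.09637105295144, 'hand_eye': array([[-0.0008, -0.9625, -0.2714,  0.0695],
       [ 1.    , -0.0008, -0.0002,  0.0011],
       [-0.0001, -0.2714,  0.9625, -0.1458],
       [ 0.    ,  0.    ,  0.    ,  1.    ]])}
{'time_s': 0.1, 'joint_positions': array([ 1.2308,  0.5371, -0.0044,  1.5387,  0.0026,  1.0673, -0.0712]), 'joint_vel': array([-0.0008, -0.0019, -0.0001, -0.0038, -0.0015,  0.0011,  0.001 ]), 'joint_efforts': array([  0.0027, -57.2074,   0.9939, -25.2229,  -0.0561,   0.0134,
         0.    ]), 'tool_pos': array([ 0.1756, -0.6253,  0.238 ]), 'eef_rot': array([[ 0.9627,  0.2705, -0.0005],
       [ 0.2705, -0.9627,  0.0014],
       [-0.0001, -0.0015, -1.    ]]), 'ft_force': array([-0.6608,  0.0493,  0.3844]), 'ft_torque': array([ 0.0004, -0.0122, -0.0019]), 'finger_force': 0.0, 'finger_gap': 0.9993363477372919}
```

View both.

View pics/top0.png

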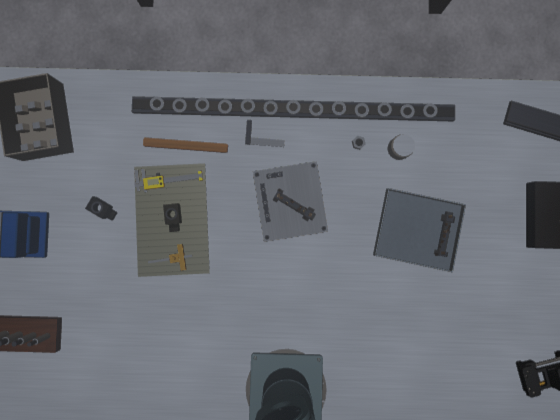

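View pics/scene0.png

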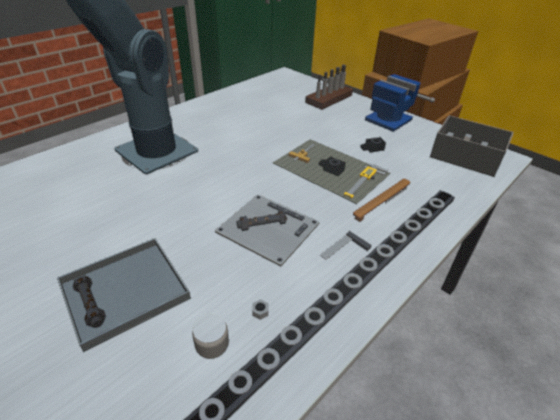

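```bash
python3 - <<'E'
from h import *
np.set_printoptions(precision=4,suppress=True)
im=cv2.imread('pics/top0.png')
a=cv2.resize(im[150:285,75:215],None,fx=4,fy=4,interpolation=cv2.INTER_CUBIC)
b=cv2.resize(im[150:250,245:335],None,fx=2.5,fy=5.4,interpolation=cv2.INTER_CUBIC)
b=cv2.resize(im[150:250,245:335],(225,250),interpolation=cv2.INTER_CUBIC)
out=np.zeros((540,790,3),np.uint8);out[:540,:560]=a;out[:250,562:787]=b;cv2.imwrite('pics/crop1.png',out)
g=cv2.cvtColor(im,cv2.COLOR_BGR2GRAY)
def blobs(x0,y0,x1,y1,th):
    m=np.zeros_like(g);m[y0:y1,x0:x1]=(g[y0:y1,x0:x1]<th)*255
    n,l,s,c=cv2.connectedComponentsWithStats(m)
    for i in range(1,n):
        if s[i,4]>25:
            cs,_=cv2.findContours((l==i).astype(np.uint8),0,1);r=cv2.minAreaRect(cs[0]);print(s[i],r)
            yield np.array(r[0])
print('nest')
for r in blobs(250,160,330,245,75): print(pix2plane('top',r,0.028),pix2plane('top',r,.018))
print('clips')
for r in blobs(80,185,200,240,50): print(pix2plane('top',r,0.03),)
print('tray')
for r in blobs(380,195,460,265,60): print(pix2plane('top',r,0.022))
for uv in [(388,189),(464,205),(452,271),(374,255)]: print(pix2plane('top',uv,.028))
for uv in [(254,171),(316,162),(327,232),(264,241)]: print('n',pix2plane('top',uv,.01))
print('pad');[print(pix2plane('top',uv,.003)) for uv in [(135,167),(205,163),(209,272),(139,276)]]
E
```

```text
nest
[271 172  12   6  48] ((276.3699645996094, 174.58999633789062), (4.38406229019165, 11.313708305358887), 81.8698959350586)
[[0.6518 0.0449 0.028 ]] [[0.653  0.0449 0.018 ]]
[260 183  10  39 136] ((264.7027282714844, 202.21620178222656), (38.469364166259766, 4.93196964263916), 80.53767395019531)
[[0.5667 0.0781 0.028 ]] [[0.5673 0.0784 0.018 ]]
[273 189  43  32 411] ((294.2605895996094, 205.3700408935547), (44.78126907348633, 13.216693878173828), 31.21840476989746)
[[ 0.5594 -0.0117  0.028 ]] [[ 0.56   -0.0121  0.018 ]]
clips
[ 87 198  29  21 162] ((101.49999237060547, 209.0), (28.297266006469727, 13.89138412475586), 30.963754653930664)
[[0.5334 0.5723 0.03  ]]
[165 204  16  28 183] ((172.5, 217.5), (27.0, 15.0), 90.0)
[[0.5132 0.3559 0.03  ]]
tray
[434 212  21  45 410] ((444.265380859375, 234.1349334716797), (13.333610534667969, 44.499900817871094), 11.003539085388184)
[[ 0.4841 -0.4684  0.022 ]]
[450 218  10  47 118] ((455.66827392578125, 241.2246551513672), (2.6816329956054688, 46.87192153930664), 10.885527610778809)
[[ 0.4635 -0.503   0.022 ]]
[[ 0.6164 -0.2948  0.028 ]]
[[ 0.5737 -0.5251  0.028 ]]
[[ 0.3741 -0.4901  0.028 ]]
[[ 0.4159 -0.2553  0.028 ]]
n [[0.6634 0.1142 0.01  ]]
n [[ 0.6961 -0.0763  0.01  ]]
n [[ 0.4813 -0.1145  0.01  ]]
n [[0.4489 0.0776 0.01  ]]
pad
[[0.6675 0.4844 0.003 ]]
[[0.6854 0.2674 0.003 ]]
[[0.3495 0.2439 0.003 ]]
[[0.3317 0.4583 0.003 ]]
```

View pics/crop1.png

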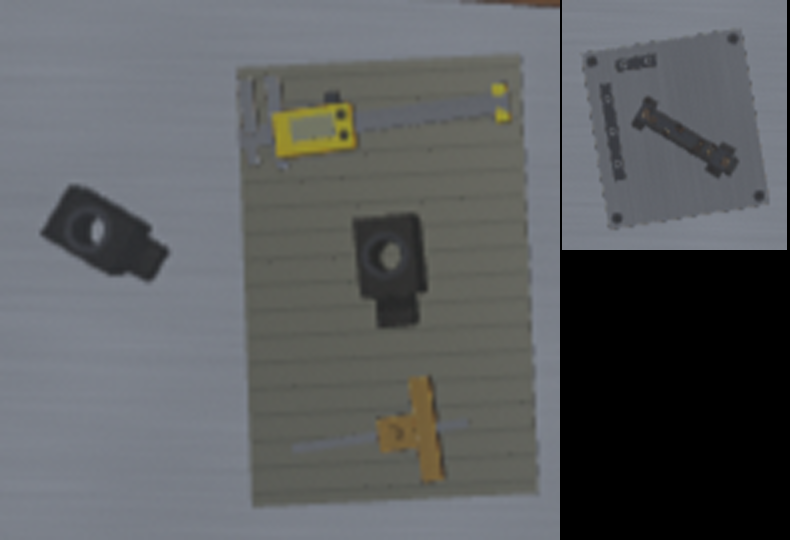

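```bash
cat >> h.py <<'E'
def go(x,y,z,head_deg,R=None,p=None):
    """travel/spin in tool axes to put TCP at xyz with tool x at heading (deg) in the bench plane"""
    o=bot.get_obs();R=np.array(o['eef_rot']) if R is None else R;p=np.array(o['tool_pos']) if p is None else p
    t=R.T@(np.array([x,y,z])-p);h=np.degrees(np.arctan2(R[1,0],R[0,0]));s=np.radians((h-head_deg+180)%360-180)
    print('t=%.1f travel'%o['time_s'],np.round(t,4),'spin %.3f'%s,'head %.1f'%h,'pos',np.round(p,4),'F',np.round(o['ft_force'],1),'gap %.3f'%(o['finger_gap']*.0881),'ff',np.round(o['finger_force'],1),'j',np.round(o['joint_positions'],2))
E
python3 - <<'E'
from h import *
go(.56,-.012,.2,60.6)
E
```

```text
t=0.1 travel [ 0.536  -0.4864  0.0386] spin -0.784 head 15.7 pos [ 0.1756 -0.6253  0.238 ] F [-0.7  0.   0.4] gap 0.088 ff 0.0 j [ 1.23  0.54 -0.    1.54  0.    1.07 -0.07]
```

jog_arm([
  {"travel": [0.036, -0.033, 0], "spin": 0, "fingers": 0.0881},
  {"travel": [0.072, -0.066, 0], "spin": 0, "fingers": 0.0881},
  {"travel": [0.108, -0.098, 0], "spin": 0, "fingers": 0.0881},
  {"travel": [0.144, -0.13, 0], "spin": 0, "fingers": 0.0881},
  {"travel": [0.18, -0.163, 0], "spin": 0, "fingers": 0.0881},
])

```text
time_s: 0.6
tool_pos: [0.3055, -0.4183, 0.2385]
eef_rot: [[0.963, 0.27, -0.0], [0.27, -0.963, 0.0], [-0.0, -0.0, -1.0]]
ft_force: [0.4, -0.6, 0.0]
finger_gap: 0.997
finger_force: 0.0
```

jog_arm([
  {"travel": [0.036, -0.033, 0], "spin": 0, "fingers": 0.0881},
  {"travel": [0.072, -0.066, 0], "spin": 0, "fingers": 0.0881},
  {"travel": [0.108, -0.098, 0], "spin": 0, "fingers": 0.0881},
  {"travel": [0.144, -0.13, 0], "spin": 0, "fingers": 0.0881},
  {"travel": [0.18, -0.163, 0], "spin": 0, "fingers": 0.0881},
])

```text
time_s: 1.1
tool_pos: [0.4347, -0.2129, 0.2387]
eef_rot: [[0.963, 0.27, -0.0], [0.27, -0.963, -0.0], [-0.0, 0.0, -1.0]]
ft_force: [1.6, -0.9, 0.8]
finger_gap: 1.0
finger_force: 0.0
```

jog_arm([
  {"travel": [0.036, -0.033, 0], "spin": -0.145, "fingers": 0.0881},
  {"travel": [0.072, -0.066, 0.01], "spin": -0.29, "fingers": 0.0881},
  {"travel": [0.108, -0.098, 0.02], "spin": -0.435, "fingers": 0.0881},
  {"travel": [0.144, -0.13, 0.03], "spin": -0.58, "fingers": 0.0881},
  {"travel": [0.176, -0.16, 0.038], "spin": -0.725, "fingers": 0.0881},
])

```text
time_s: 1.6
tool_pos: [0.561, -0.0108, 0.2]
eef_rot: [[0.536, 0.844, -0.0], [0.844, -0.536, 0.0], [0.0, -0.001, -1.0]]
ft_force: [-0.3, -0.2, 0.1]
finger_gap: 1.002
finger_force: 0.0
```

```bash
python3 - <<'E'
from h import *
T=wpose();np.save('pics/w1T.npy',T)
snap('wrist','w1.png');go(.56,-.012,.2,60.6)
E
```

```text
t=1.6 travel [-0.0098  0.0022 -0.0007] spin -0.037 head 58.5 pos [ 0.5632 -0.0025  0.1993] F [3.  6.2 1.6] gap 0.088 ff 0.0 j [ 0.26  0.47 -0.43  1.79  0.23  0.93 -0.82]
```

View pics/w1.png

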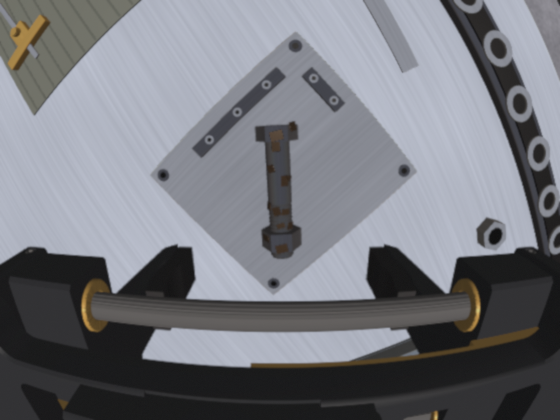

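jog_arm([
  {"travel": [0, 0, 0], "spin": -0.035, "fingers": 0.0881},
  {"travel": [0, 0, 0], "spin": -0.035, "fingers": 0.0881},
  {"travel": [0, 0, 0], "spin": -0.035, "fingers": 0.0881},
])

```text
time_s: 1.95
tool_pos: [0.56, -0.0136, 0.2005]
eef_rot: [[0.513, 0.858, -0.001], [0.858, -0.513, -0.0], [-0.001, -0.0, -1.0]]
ft_force: [0.5, -0.1, 0.3]
finger_gap: 1.0
finger_force: 0.0
```

```bash
python3 - <<'E'
from h import *
T=wpose();np.save('pics/w2T.npy',T)
snap('wrist','w2.png');go(.56,-.012,.2,60.6)
E
```

```text
t=2.0 travel [ 0.0015 -0.001   0.0006] spin -0.026 head 59.1 pos [ 0.56   -0.0138  0.2006] F [ 0.1  0.1 -0. ] gap 0.088 ff 0.0 j [ 0.27  0.47 -0.43  1.8   0.23  0.93 -0.8 ]
```

jog_arm([
  {"travel": [0, 0.035, 0], "spin": 0, "fingers": 0.0881},
  {"travel": [0, 0.07, 0], "spin": 0, "fingers": 0.0881},
  {"travel": [0, 0.07, 0], "spin": 0, "fingers": 0.0881},
  {"travel": [0, 0.07, 0], "spin": 0, "fingers": 0.0881},
  {"travel": [0, 0.07, 0], "spin": 0, "fingers": 0.0881},
])

```text
time_s: 2.5
tool_pos: [0.6196, -0.0483, 0.2007]
eef_rot: [[0.512, 0.859, -0.001], [0.859, -0.512, 0.0], [-0.0, -0.001, -1.0]]
ft_force: [-1.4, 0.4, 0.4]
finger_gap: 0.999
finger_force: 0.0
```

```bash
python3 - <<'E'
from h import *
np.set_printoptions(precision=4,suppress=True)
T=wpose();np.save('pics/w3T.npy',T)
snap('wrist','w3.png');go(.56,-.012,.2,60.6)
for k in('w2','w3'):
    T=np.load(f'pics/{k}T.npy');im=cv2.imread(f'pics/{k}.png');g=cv2.cvtColor(im,cv2.COLOR_BGR2GRAY)
    m=((g<95)*255).astype(np.uint8);m[300:]=0
    n,l,s,c=cv2.connectedComponentsWithStats(m)
    for i in range(1,n):
        if 40<s[i,4]<6000 :
            cs,_=cv2.findContours((l==i).astype(np.uint8),0,1);p=max(cs,key=len)[:,0]
            w=wplane(p,.018,T)[:,:2]*1000;r=cv2.minAreaRect(w.astype(np.float32));print(k,s[i],np.round(c[i],1),np.round(r[0],1),np.round(r[1],1),round(r[2],1),'g',int(g[l==i].mean()))
E
```

```text
t=2.5 travel [ 0.0006 -0.0697  0.0008] spin -0.023 head 59.3 pos [ 0.6196 -0.0481  0.2008] F [-1.4  0.2  0.2] gap 0.088 ff 0.0 j [ 0.29  0.56 -0.4   1.63  0.25  1.   -0.73]
w2 [463   0  17   9 111] [472.    3.2] [862.   61.9] [10.2 24.1] 73.0 g 50
w2 [ 33   6  21  32 189] [43.6 22.4] [421.5 317.5] [40.2 21.1] 28.0 g 68
w2 [ 15  39  17  23 136] [23.7 50.6] [376.3 309. ] [34.5 11.7] 10.1 g 67
w2 [292  38  13  12 120] [298.1  43.3] [651.1 103.3] [11.7 12. ] 60.1 g 70
w2 [493  42  16  21 254] [500.3  51.6] [868.3  -2.6] [25.  23.9] 56.1 g 50
w2 [ 193   65   95   87 1374] [240.  107.3] [566.3  77.1] [118.6  14.2] 10.7 g 71
w2 [304  66  42  44 529] [324.6  87.7] [650.9  50.8] [14.5 48.9] 10.6 g 72
w2 [514  97  14  21 232] [520.4 107.3] [864.3 -74. ] [24.9 23.2] 61.8 g 48
w2 [ 256  119   43  137 3772] [278.2 186.7] [556.3 -15.7] [145.7  42.1] 59.8 g 62
w2 [532 148  13  20 196] [538.3 157.3] [ 867.8 -145.4] [24.7 23.9] 8.0 g 48
w2 [158 163  10  12  96] [162.4 168.9] [463.5  68.5] [11.9 10.5] 55.0 g 60
w2 [398 165  11  12  96] [403.2 170.6] [682.8 -65.3] [11.6 11.6] 36.1 g 63
w2 [542 197  12 
[... 894 characters left out ...]
0 g 55
w3 [ 188  120   46  136 3578] [211.  188.1] [554.9 -14.4] [146.3  42.1] 60.4 g 63
w3 [492 144  16  22 262] [499.6 154.5] [ 866.6 -144.7] [24.5 23.9] 10.5 g 50
w3 [555 154   5  26  77] [557.7 164.1] [ 959.  -209.7] [34.9  9.2] 70.7 g 46
w3 [337 165  12  12 111] [342.7 170.2] [684.1 -66.4] [11.5 11.7] 60.2 g 65
w3 [105 166   9  11  77] [109.  171.3] [465.   67.8] [11.6 10.9] 52.9 g 61
w3 [506 197  14  19 212] [512.4 206. ] [ 862.9 -216.5] [24.7 23.2] 72.0 g 47
w3 [430 223  24  29 197] [436.7 233.9] [ 750.8 -190.3] [36.3 21.8] 25.4 g 66
w3 [441 233  16  18 229] [448.4 241.7] [ 759.8 -206.8] [23.  21.2] 69.6 g 32
w3 [207 275  11  10  76] [211.8 279.7] [ 496.1 -101.4] [11.5 10.9] 15.1 g 62
```

jog_arm([
  {"travel": [-0.001, -0.04, 0.02], "spin": -0.015, "fingers": 0.06},
  {"travel": [-0.002, -0.071, 0.05], "spin": -0.015, "fingers": 0.06},
  {"travel": [-0.002, -0.071, 0.09], "spin": -0.015, "fingers": 0.06},
  {"travel": [-0.002, -0.071, 0.12], "spin": -0.015, "fingers": 0.06},
  {"travel": [-0.002, -0.071, 0.13], "spin": -0.015, "fingers": 0.06},
])

```text
time_s: 3.05
tool_pos: [0.5558, -0.0137, 0.0685]
eef_rot: [[0.498, 0.867, -0.005], [0.867, -0.498, -0.0], [-0.002, -0.004, -1.0]]
ft_force: [0.1, -0.2, 1.0]
finger_gap: 0.681
finger_force: 0.0
```

```bash
python3 - <<'E'
from h import *
go(.5575,-.0139,.014,60)
E
```

```text
t=3.0 travel [0.0008 0.0018 0.0545] spin 0.003 head 60.2 pos [ 0.5558 -0.0137  0.0685] F [ 0.1 -0.2  1. ] gap 0.060 ff 0.0 j [ 0.21  0.65 -0.36  1.88  0.34  0.68 -0.87]
```

jog_arm([
  {"travel": [0.001, 0.001, 0.03], "spin": 0, "fingers": 0.06},
  {"travel": [0.001, 0.001, 0.05], "spin": 0, "fingers": 0.06},
  {"travel": [0.001, 0.001, 0.056], "spin": 0, "fingers": 0.06},
  {"travel": [0.001, 0.001, 0.056], "spin": 0, "fingers": 0.02},
  {"travel": [0.001, 0.001, 0.056], "spin": 0, "fingers": 0.01},
], force=40)

```text
time_s: 3.55
tool_pos: [0.5608, -0.0136, 0.016]
eef_rot: [[0.499, 0.867, 0.002], [0.867, -0.499, 0.0], [0.001, 0.002, -1.0]]
ft_force: [0.1, 0.4, 0.4]
finger_gap: 0.519
finger_force: 0.0
```

jog_arm([
  {"travel": [0, 0, 0], "spin": 0, "fingers": 0.01},
  {"travel": [0, 0, 0], "spin": 0, "fingers": 0.01},
  {"travel": [0, 0, 0], "spin": 0, "fingers": 0.01},
])

```text
time_s: 3.85
tool_pos: [0.5592, -0.0132, 0.0153]
eef_rot: [[0.498, 0.867, -0.001], [0.867, -0.498, 0.0], [-0.0, -0.001, -1.0]]
ft_force: [-2.7, 0.6, 7.1]
finger_gap: 0.258
finger_force: 40.0
```

jog_arm([
  {"travel": [0, 0, -0.02], "spin": 0, "fingers": 0.01},
  {"travel": [0, 0, -0.05], "spin": 0, "fingers": 0.01},
  {"travel": [0, 0, -0.08], "spin": 0, "fingers": 0.01},
  {"travel": [-0.03, 0.011, -0.09], "spin": 0, "fingers": 0.01},
  {"travel": [-0.06, 0.022, -0.09], "spin": 0, "fingers": 0.01},
])

```text
time_s: 4.35
tool_pos: [0.5498, -0.0766, 0.1062]
eef_rot: [[0.496, 0.868, 0.003], [0.868, -0.496, 0.0], [0.001, 0.002, -1.0]]
ft_force: [0.4, -0.4, -5.9]
finger_gap: 0.261
finger_force: 40.0
```

jog_arm([
  {"travel": [-0.035, 0.013, 0], "spin": 0.12, "fingers": 0.01},
  {"travel": [-0.07, 0.026, 0], "spin": 0.24, "fingers": 0.01},
  {"travel": [-0.105, 0.039, 0], "spin": 0.36, "fingers": 0.01},
  {"travel": [-0.14, 0.052, 0], "spin": 0.48, "fingers": 0.01},
  {"travel": [-0.175, 0.065, 0], "spin": 0.6, "fingers": 0.01},
])

```text
time_s: 4.85
tool_pos: [0.5166, -0.2621, 0.104]
eef_rot: [[0.903, 0.429, -0.002], [0.429, -0.903, 0.001], [-0.001, -0.001, -1.0]]
ft_force: [0.9, -0.3, -6.9]
finger_gap: 0.261
finger_force: 40.0
```

```bash
python3 - <<'E'
from h import *
go(.5,-.3665,.08,-11)
E
```

```text
t=4.8 travel [-0.0598  0.0871  0.0239] spin 0.636 head 25.4 pos [ 0.5166 -0.2621  0.104 ] F [ 0.9 -0.3 -6.9] gap 0.023 ff 40.0 j [ 0.56  0.61 -0.22  1.81  0.19  0.75 -0.89]
```

jog_arm([
  {"travel": [-0.02, 0.03, 0], "spin": 0.13, "fingers": 0.01},
  {"travel": [-0.04, 0.058, 0], "spin": 0.26, "fingers": 0.01},
  {"travel": [-0.055, 0.08, 0], "spin": 0.39, "fingers": 0.01},
  {"travel": [-0.055, 0.08, 0], "spin": 0.52, "fingers": 0.01},
  {"travel": [-0.055, 0.08, 0], "spin": 0.635, "fingers": 0.01},
])

```text
time_s: 5.35
tool_pos: [0.5016, -0.3577, 0.1036]
eef_rot: [[0.981, -0.193, -0.002], [-0.193, -0.981, 0.001], [-0.002, -0.0, -1.0]]
ft_force: [0.1, 1.0, -6.0]
finger_gap: 0.261
finger_force: 40.0
```

jog_arm([
  {"travel": [0, 0, 0], "spin": 0, "fingers": 0.01},
  {"travel": [0, 0, 0], "spin": 0, "fingers": 0.01},
])

```text
time_s: 5.55
tool_pos: [0.5028, -0.3562, 0.104]
eef_rot: [[0.983, -0.181, -0.001], [-0.181, -0.983, 0.001], [-0.001, -0.0, -1.0]]
ft_force: [1.3, 0.3, -6.2]
finger_gap: 0.261
finger_force: 40.0
```

```bash
python3 - <<'E'
from h import *
T=wpose();np.save('pics/w4T.npy',T);snap('wrist','w4.png');go(.5,-.3665,.08,-11);o=bot.get_obs();print(np.round(o['ft_torque'],2))
E
```

```text
t=5.6 travel [-0.0009  0.0106  0.0242] spin 0.009 head -10.5 pos [ 0.5029 -0.3563  0.1042] F [ 0.3  0.4 -6.1] gap 0.023 ff 40.0 j [ 0.58  0.65 -0.06  1.72  0.05  0.78 -1.25]
[ 0.04 -0.03  0.03]
```

View pics/w4.png

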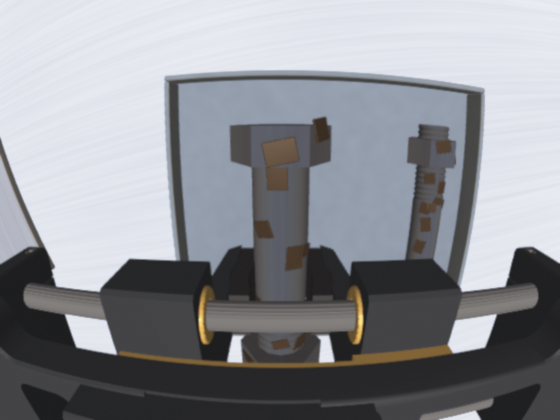

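jog_arm([
  {"travel": [0, 0.005, 0.03], "spin": 0, "fingers": 0.01},
  {"travel": [0, 0.005, 0.06], "spin": 0, "fingers": 0.01},
  {"travel": [0, 0.005, 0.08], "spin": 0, "fingers": 0.01},
  {"travel": [0, 0.005, 0.09], "spin": 0, "fingers": 0.01},
  {"travel": [0, 0.005, 0.094], "spin": 0, "fingers": 0.01},
])

```text
time_s: 6.1
tool_pos: [0.5019, -0.3613, 0.0098]
eef_rot: [[0.983, -0.184, -0.001], [-0.184, -0.983, 0.001], [-0.001, -0.001, -1.0]]
ft_force: [-0.4, 0.1, -6.2]
finger_gap: 0.262
finger_force: 40.0
```

jog_arm([
  {"travel": [0, 0, 0], "spin": 0, "fingers": 0.01},
  {"travel": [0, 0, 0], "spin": 0, "fingers": 0.01},
])

```text
time_s: 6.3
tool_pos: [0.5032, -0.3622, 0.0118]
eef_rot: [[0.983, -0.185, 0.002], [-0.185, -0.983, -0.001], [0.002, 0.001, -1.0]]
ft_force: [0.0, -0.8, -6.2]
finger_gap: 0.26
finger_force: 40.0
```

jog_arm([
  {"travel": [0, 0, 0.001], "spin": 0, "fingers": 0.01},
  {"travel": [0, 0, 0.0025], "spin": 0, "fingers": 0.01},
  {"travel": [0, 0, 0.0035], "spin": 0, "fingers": 0.01},
  {"travel": [0, 0, 0.0035], "spin": 0, "fingers": 0.01},
])

```text
time_s: 6.7
tool_pos: [0.503, -0.3622, 0.0093]
eef_rot: [[0.983, -0.185, 0.001], [-0.185, -0.983, -0.001], [0.001, 0.001, -1.0]]
ft_force: [-3.9, 2.0, 9.7]
finger_gap: 0.262
finger_force: 40.0
```

Touching the tray floor; release.

jog_arm([
  {"travel": [0, 0, 0], "spin": 0, "fingers": 0.03},
  {"travel": [0, 0, 0], "spin": 0, "fingers": 0.05},
  {"travel": [0, 0, 0], "spin": 0, "fingers": 0.055},
  {"travel": [0, 0, 0], "spin": 0, "fingers": 0.055},
  {"travel": [0, 0, -0.03], "spin": 0, "fingers": 0.055},
])

```text
time_s: 7.2
tool_pos: [0.4999, -0.36, 0.0342]
eef_rot: [[0.983, -0.185, -0.006], [-0.185, -0.983, 0.004], [-0.006, -0.003, -1.0]]
ft_force: [0.6, -0.0, 0.3]
finger_gap: 0.623
finger_force: 0.0
```

jog_arm([
  {"travel": [0, 0, -0.04], "spin": 0, "fingers": 0.055},
  {"travel": [0, 0, -0.08], "spin": 0, "fingers": 0.055},
  {"travel": [0, 0, -0.12], "spin": 0, "fingers": 0.055},
  {"travel": [0, 0, -0.14], "spin": 0, "fingers": 0.055},
  {"travel": [0, 0, -0.14], "spin": 0, "fingers": 0.055},
])

```text
time_s: 7.7
tool_pos: [0.5042, -0.3631, 0.1807]
eef_rot: [[0.983, -0.185, 0.005], [-0.185, -0.983, -0.004], [0.006, 0.003, -1.0]]
ft_force: [-0.5, 0.0, 0.5]
finger_gap: 0.626
finger_force: 0.0
```

```bash
python3 - <<'E'
from h import *
np.set_printoptions(precision=4,suppress=True)
T=wpose();im,d=snap('wrist','w5.png')
t,dt=snap('top','top5.png')
g=cv2.cvtColor(t,cv2.COLOR_RGB2GRAY);m=np.zeros_like(g);m[195:265,380:460]=(g[195:265,380:460]<60)*255
n,l,s,c=cv2.connectedComponentsWithStats(m)
for i in range(1,n):
    if s[i,4]>25:
        cs,_=cv2.findContours((l==i).astype(np.uint8),0,1);r=cv2.minAreaRect(cs[0]);print(s[i],r,pix2plane('top',r[0],.022))
# clip target: offset so that camera sees it
go(.44,.355,.2,0)
m2=np.zeros_like(g);m2[195:245,155:195]=(g[195:245,155:195]<50)*255;cs,_=cv2.findContours(m2,0,1);p=max(cs,key=len)[:,0]
w=pix2plane('top',p,.034)[:,:2]*1000;print(cv2.minAreaRect(w.astype(np.float32)))
cv2.imwrite('pics/crop5.png',np.hstack([cv2.resize(im[:,:,::-1],(400,300)),cv2.resize(t[180:285,365:505,::-1],(400,300))]))
E
```

```text
[ 400  203   60   62 2117] ((429.5, 233.5), (59.0, 61.0), 0.0) [[ 0.4849 -0.4237  0.022 ]]
t=7.8 travel [-0.1936 -0.6927 -0.0231] spin -0.186 head -10.7 pos [ 0.5021 -0.3616  0.1768] F [-0.   0.3 -0.4] gap 0.055 ff 0.0 j [ 0.59  0.55 -0.06  1.67  0.04  0.91 -1.24]
((513.1694946289062, 353.45452880859375), (81.30538940429688, 42.27814865112305), 2.0647573471069336)
```

View pics/crop5.png

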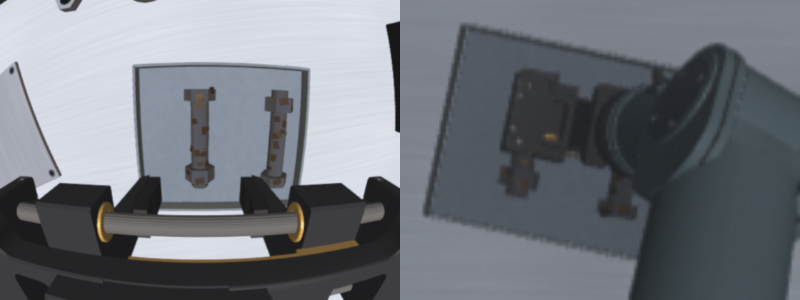

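jog_arm([
  {"travel": [-0.011, -0.0465, -0.005], "spin": 0, "fingers": 0.075},
  {"travel": [-0.022, -0.093, -0.01], "spin": 0, "fingers": 0.075},
  {"travel": [-0.033, -0.14, -0.015], "spin": 0, "fingers": 0.075},
  {"travel": [-0.044, -0.186, -0.02], "spin": 0, "fingers": 0.075},
  {"travel": [-0.055, -0.233, -0.023], "spin": 0, "fingers": 0.075},
])

```text
time_s: 8.3
tool_pos: [0.49, -0.1206, 0.1988]
eef_rot: [[0.983, -0.185, -0.003], [-0.185, -0.983, 0.001], [-0.003, -0.0, -1.0]]
ft_force: [0.6, 0.6, 0.5]
finger_gap: 0.853
finger_force: 0.0
```

jog_arm([
  {"travel": [-0.011, -0.0465, 0], "spin": 0, "fingers": 0.075},
  {"travel": [-0.022, -0.093, 0], "spin": 0, "fingers": 0.075},
  {"travel": [-0.033, -0.14, 0], "spin": 0, "fingers": 0.075},
  {"travel": [-0.044, -0.186, 0], "spin": 0, "fingers": 0.075},
  {"travel": [-0.055, -0.233, 0], "spin": 0, "fingers": 0.075},
])

```text
time_s: 8.8
tool_pos: [0.479, 0.118, 0.1985]
eef_rot: [[0.983, -0.185, -0.003], [-0.185, -0.983, -0.001], [-0.003, 0.001, -1.0]]
ft_force: [0.8, 0.1, 0.3]
finger_gap: 0.85
finger_force: 0.0
```

jog_arm([
  {"travel": [-0.011, -0.0465, 0], "spin": -0.05, "fingers": 0.075},
  {"travel": [-0.022, -0.093, 0], "spin": -0.1, "fingers": 0.075},
  {"travel": [-0.033, -0.14, 0], "spin": -0.15, "fingers": 0.075},
  {"travel": [-0.044, -0.186, 0], "spin": -0.2, "fingers": 0.075},
  {"travel": [-0.054, -0.232, 0], "spin": -0.22, "fingers": 0.075},
])

```text
time_s: 9.3
tool_pos: [0.469, 0.3559, 0.1981]
eef_rot: [[0.999, 0.036, -0.003], [0.036, -0.999, -0.002], [-0.003, 0.002, -1.0]]
ft_force: [1.3, 0.0, 0.3]
finger_gap: 0.85
finger_force: 0.0
```

jog_arm([
  {"travel": [0, 0, 0], "spin": 0, "fingers": 0.075},
  {"travel": [0, 0, 0], "spin": 0, "fingers": 0.075},
  {"travel": [0, 0, 0], "spin": 0, "fingers": 0.075},
])

```text
time_s: 9.6
tool_pos: [0.4702, 0.3526, 0.1987]
eef_rot: [[0.999, 0.032, -0.002], [0.032, -0.999, -0.002], [-0.002, 0.002, -1.0]]
ft_force: [0.7, -1.7, 0.6]
finger_gap: 0.853
finger_force: 0.0
```

```bash
python3 - <<'E'
from h import *
T=wpose();np.save('pics/w6T.npy',T);snap('wrist','w6.png');go(.525,.354,.02,2)
E
```

```text
t=9.7 travel [ 0.0547 -0.0002  0.1791] spin -0.003 head 1.8 pos [0.4706 0.3525 0.1991] F [-0.1 -0.4  0.4] gap 0.075 ff 0.0 j [-0.48  0.5  -0.32  1.73  0.19  0.95 -2.41]
```

View pics/w6.png

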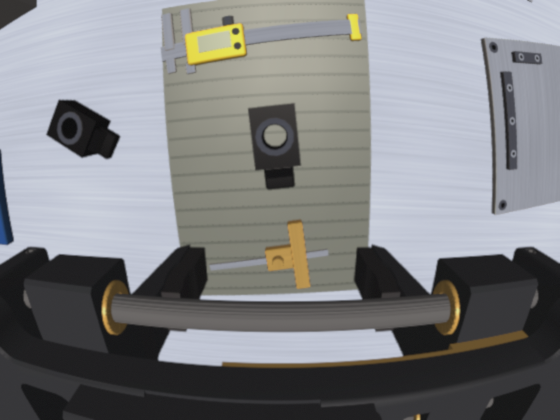

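jog_arm([
  {"travel": [0, 0.03, 0], "spin": -0.05, "fingers": 0.075},
  {"travel": [0, 0.06, 0], "spin": -0.05, "fingers": 0.075},
  {"travel": [0, 0.06, 0], "spin": -0.05, "fingers": 0.075},
  {"travel": [0, 0.06, 0], "spin": -0.05, "fingers": 0.075},
  {"travel": [0, 0.06, 0], "spin": -0.05, "fingers": 0.075},
])

```text
time_s: 10.15
tool_pos: [0.4724, 0.295, 0.2004]
eef_rot: [[0.996, 0.084, 0.0], [0.084, -0.996, 0.001], [0.0, -0.001, -1.0]]
ft_force: [0.3, -0.1, -0.6]
finger_gap: 0.849
finger_force: 0.0
```

```bash
python3 - <<'E'
from h import *
np.set_printoptions(precision=4,suppress=True)
T=wpose();np.save('pics/w7T.npy',T);snap('wrist','w7.png')
H={}
for k in('w6','w7'):
    T=np.load(f'pics/{k}T.npy');im=cv2.imread(f'pics/{k}.png');g=cv2.cvtColor(im,cv2.COLOR_BGR2GRAY)
    m=((g<60)*255).astype(np.uint8);m[215:]=0;m[:90]=0
    n,l,s,c=cv2.connectedComponentsWithStats(m)
    for i in range(1,n):
        if s[i,4]<1500: continue
        cs,h=cv2.findContours((l==i).astype(np.uint8),cv2.RETR_CCOMP,1)
        o=max(cs,key=len)[:,0]
        w=wplane(o,.037,T)[:,:2]*1000;r=cv2.minAreaRect(w.astype(np.float32));print(k,s[i],np.round(r[0],1),np.round(r[1],1),round(r[2],1))
        for q in cs:
            if len(q)<len(o) and len(q)>15:
                hw=wplane(q[:,0],.037,T)[:,:2]*1000;(cx,cy),rr=cv2.minEnclosingCircle(hw.astype(np.float32));print('  hole',q[:,0].mean(0),cx,cy,rr)
        # block only: erode tongue by opening
        b=cv2.morphologyEx((l==i).astype(np.uint8)*255,cv2.MORPH_CLOSE,np.ones((35,35)));b=cv2.morphologyEx(b,cv2.MORPH_OPEN,np.ones((37,37)))
        cs,_=cv2.findContours(b,0,1);q=max(cs,key=len)[:,0];w=wplane(q,.037,T)[:,:2]*1000;r=cv2.minAreaRect(w.astype(np.float32));print('  block',np.round(r[0],1),np.round(r[1],1),round(r[2],1))
    print('cam',T[:3,3])
go(.525,.354,.02,6)
a=[cv2.imread(f'pics/{k}.png')[85:215,200-d:360-d] for k,d in (('w6',0),('w7',60))]
cv2.imwrite('pics/crop7.png',cv2.resize(np.hstack(a),None,fx=2.5,fy=2.5))
E
```

```text
w6 [  48  101   71   57 2011] [533.1 565. ] [90.9 49.7] 61.5
  hole [ 69.494  127.7108] 537.7462158203125 582.9835205078125 19.15743064880371Traceback (most recent call last):
  File "<stdin>", line 19, in <module>
ValueError: max() iterable argument is empty
```

```bash
python3 - <<'E'
from h import *
np.set_printoptions(precision=4,suppress=True)
for k in('w6','w7'):
    T=np.load(f'pics/{k}T.npy');im=cv2.imread(f'pics/{k}.png');g=cv2.cvtColor(im,cv2.COLOR_BGR2GRAY)
    m=((g<65)*255).astype(np.uint8);m[215:]=0;m[:90]=0;m[:,:150 if k=='w7' else 200]=0;m[:,380:]=0
    n,l,s,c=cv2.connectedComponentsWithStats(m);i=1+np.argmax(s[1:,4]);print(k,s[i])
    blob=(l==i).astype(np.uint8)
    cs,h=cv2.findContours(blob,cv2.RETR_CCOMP,1);o=max(cs,key=len)[:,0]
    for z in(.03,.037):
        w=wplane(o,z,T)[:,:2]*1000;r=cv2.minAreaRect(w.astype(np.float32));print(' all',z,np.round(r[0],1),np.round(r[1],1),round(r[2],1))
        for q in cs:
            if 15<len(q)<len(o):
                hw=wplane(q[:,0],z,T)[:,:2]*1000;print('  hole',q[:,0].mean(0),np.round(cv2.fitEllipse(hw.astype(np.float32))[0],1))
        f=cv2.drawContours(np.zeros_like(blob),[o],-1,255,-1)
        for kk in(33,37):
            b=cv2.morphologyEx(f,cv2.MORPH_OPEN,cv2.getStructuringElement(2,(kk,kk)))
            c2,_=cv2.findContours(b,0,1)
            if c2: q=max(c2,key=len)[:,0];w=wplane(q,z,T)[:,:2]*1000;r=cv2.minAreaRect(w.astype(np.float32));print('  block',kk,np.round(r[0],1),np.round(r[1],1),round(r[2],1))
    print('cam',T[:3,3])
go(.525,.354,.02,6)
a=[cv2.imread(f'pics/{k}.png')[85:215,200-d:360-d] for k,d in (('w6',0),('w7',60))]
cv2.imwrite('pics/crop7.png',cv2.resize(np.hstack(a),None,fx=2.5,fy=2.5))
E
```

```text
w6 [ 249  105   51   84 2134]
 all 0.03 [512.4 357.1] [79.9 43. ] 7.5
  hole [274.2432 136.1892] [523.6 358.7]
  block 33 [518.3 358. ] [67.7 43. ] 8.0
  block 37 [519.3 358. ] [65.6 43. ] 7.4
 all 0.037 [513.  357.1] [78.1 42. ] 7.5
  hole [274.2432 136.1892] [523.9 358.6]
  block 33 [518.8 357.9] [66.2 42. ] 8.0
  block 37 [519.7 357.9] [64.2 42. ] 7.4
cam [0.5402 0.3541 0.3444]
w7 [ 195  103   51   84 2364]
 all 0.03 [512.9 356.3] [80.8 47.3] 7.8
  hole [217.4112 134.2991] [523.5 360. ]
  block 33 [518.7 357.1] [69.  47.3] 7.4
  block 37 [519.6 357.2] [66.9 47.3] 7.4
 all 0.037 [513.5 355.1] [79.  46.3] 7.8
  hole [217.4112 134.2991] [523.9 358.6]
  block 33 [519.2 355.9] [67.5 46.2] 7.4
  block 37 [520.1 356. ] [65.4 46.2] 7.4
cam [0.5419 0.2996 0.3462]
t=10.2 travel [ 0.0575 -0.0538  0.1804] spin -0.020 head 4.8 pos [0.4722 0.2954 0.2003] F [-0.6  0.5  0.7] gap 0.075 ff 0.0 j [-0.38  0.45 -0.33  1.81  0.18  0.91 -2.28]
```

View pics/crop7.png

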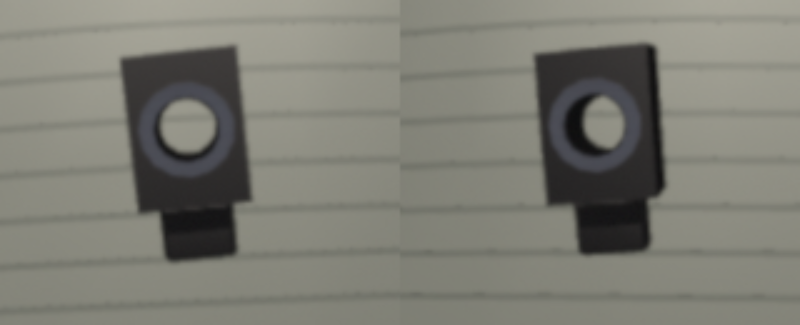

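jog_arm([
  {"travel": [0.03, -0.03, 0], "spin": -0.02, "fingers": 0.07},
  {"travel": [0.057, -0.058, 0.03], "spin": -0.047, "fingers": 0.07},
  {"travel": [0.057, -0.058, 0.07], "spin": -0.047, "fingers": 0.07},
  {"travel": [0.057, -0.058, 0.1], "spin": -0.047, "fingers": 0.07},
  {"travel": [0.057, -0.058, 0.12], "spin": -0.047, "fingers": 0.07},
])

```text
time_s: 10.7
tool_pos: [0.5228, 0.3577, 0.0773]
eef_rot: [[0.991, 0.132, -0.003], [0.132, -0.991, -0.001], [-0.003, 0.001, -1.0]]
ft_force: [0.6, -1.1, 0.9]
finger_gap: 0.794
finger_force: 0.0
```

jog_arm([
  {"travel": [0, 0, 0], "spin": 0, "fingers": 0.07},
  {"travel": [0, 0, 0], "spin": 0, "fingers": 0.07},
])

```text
time_s: 10.9
tool_pos: [0.5242, 0.3581, 0.0805]
eef_rot: [[0.991, 0.131, -0.0], [0.131, -0.991, 0.001], [-0.0, -0.001, -1.0]]
ft_force: [-0.9, 0.5, 0.6]
finger_gap: 0.795
finger_force: 0.0
```

```bash
python3 - <<'E'
from h import *
go(.524,.358,.015,7.5)
E
```

```text
t=10.9 travel [-0.0002  0.0001  0.0655] spin 0.001 head 7.5 pos [0.5242 0.3581 0.0805] F [-0.9  0.5  0.6] gap 0.070 ff 0.0 j [-0.47  0.72 -0.29  1.67  0.27  0.79 -2.32]
```

jog_arm([
  {"travel": [0, 0, 0.03], "spin": 0, "fingers": 0.07},
  {"travel": [0, 0, 0.055], "spin": 0, "fingers": 0.07},
  {"travel": [0, 0, 0.0655], "spin": 0, "fingers": 0.07},
  {"travel": [0, 0, 0.0655], "spin": 0, "fingers": 0.07},
  {"travel": [0, 0, 0.0655], "spin": 0, "fingers": 0.04},
])

```text
time_s: 11.4
tool_pos: [0.5252, 0.3581, 0.0163]
eef_rot: [[0.991, 0.13, 0.002], [0.13, -0.991, 0.002], [0.002, -0.001, -1.0]]
ft_force: [-0.4, -0.7, 0.2]
finger_gap: 0.727
finger_force: 0.0
```

jog_arm([
  {"travel": [0, 0, 0], "spin": 0, "fingers": 0.03},
  {"travel": [0, 0, 0], "spin": 0, "fingers": 0.03},
  {"travel": [0, 0, 0], "spin": 0, "fingers": 0.03},
  {"travel": [0, 0, 0], "spin": 0, "fingers": 0.03},
], force=50)

```text
time_s: 11.8
tool_pos: [0.5251, 0.3586, 0.016]
eef_rot: [[0.991, 0.131, 0.002], [0.131, -0.991, 0.002], [0.002, -0.002, -1.0]]
ft_force: [0.1, 2.0, 5.5]
finger_gap: 0.491
finger_force: 50.0
```

jog_arm([
  {"travel": [0, 0, -0.02], "spin": 0, "fingers": 0.03},
  {"travel": [0, 0, -0.05], "spin": 0, "fingers": 0.03},
  {"travel": [0, 0, -0.075], "spin": 0, "fingers": 0.03},
  {"travel": [0, 0.03, -0.075], "spin": 0, "fingers": 0.03},
  {"travel": [0, 0.07, -0.075], "spin": 0, "fingers": 0.03},
])

```text
time_s: 12.3
tool_pos: [0.5322, 0.2893, 0.0898]
eef_rot: [[0.991, 0.135, -0.001], [0.135, -0.991, 0.001], [-0.0, -0.001, -1.0]]
ft_force: [0.7, -1.0, -6.0]
finger_gap: 0.5
finger_force: 50.0
```

jog_arm([
  {"travel": [0.005, 0.04, 0], "spin": 0, "fingers": 0.03},
  {"travel": [0.01, 0.08, 0], "spin": 0, "fingers": 0.03},
  {"travel": [0.015, 0.12, 0], "spin": -0.02, "fingers": 0.03},
  {"travel": [0.02, 0.16, 0], "spin": -0.04, "fingers": 0.03},
  {"travel": [0.025, 0.2, 0], "spin": -0.055, "fingers": 0.03},
])

```text
time_s: 12.8
tool_pos: [0.5831, 0.0903, 0.0886]
eef_rot: [[0.983, 0.185, -0.003], [0.185, -0.983, -0.001], [-0.003, 0.001, -1.0]]
ft_force: [-0.5, 0.6, -6.4]
finger_gap: 0.496
finger_force: 50.0
```

jog_arm([
  {"travel": [0, 0, 0], "spin": 0, "fingers": 0.03},
  {"travel": [0, 0, 0], "spin": 0, "fingers": 0.03},
])

```text
time_s: 13.0
tool_pos: [0.5833, 0.0903, 0.0885]
eef_rot: [[0.983, 0.181, -0.003], [0.181, -0.983, -0.001], [-0.003, 0.001, -1.0]]
ft_force: [-0.7, 0.5, -7.2]
finger_gap: 0.491
finger_force: 50.0
```

```bash
python3 - <<'E'
from h import *
go(.6033,.0423,.023,10.7)
E
```

```text
t=13.0 travel [0.0112 0.0507 0.0656] spin -0.005 head 10.4 pos [0.5833 0.0903 0.0885] F [-0.7  0.5 -7.2] gap 0.043 ff 50.0 j [-0.    0.66 -0.31  1.78  0.28  0.75 -1.85]
```

jog_arm([
  {"travel": [0.006, 0.028, 0], "spin": -0.005, "fingers": 0.03},
  {"travel": [0.011, 0.051, 0], "spin": -0.005, "fingers": 0.03},
  {"travel": [0.011, 0.051, 0.02], "spin": -0.005, "fingers": 0.03},
  {"travel": [0.011, 0.051, 0.045], "spin": -0.005, "fingers": 0.03},
  {"travel": [0.011, 0.051, 0.057], "spin": -0.005, "fingers": 0.03},
])

```text
time_s: 13.5
tool_pos: [0.6021, 0.0459, 0.0302]
eef_rot: [[0.981, 0.191, -0.005], [0.191, -0.982, 0.0], [-0.005, -0.001, -1.0]]
ft_force: [-0.1, -0.2, -6.7]
finger_gap: 0.497
finger_force: 50.0
```

jog_arm([
  {"travel": [0, 0, 0], "spin": 0, "fingers": 0.03},
  {"travel": [0, 0, 0], "spin": 0, "fingers": 0.03},
])

```text
time_s: 13.7
tool_pos: [0.6045, 0.0456, 0.033]
eef_rot: [[0.982, 0.191, -0.0], [0.191, -0.982, 0.0], [-0.0, -0.0, -1.0]]
ft_force: [-0.1, 0.4, -6.1]
finger_gap: 0.498
finger_force: 50.0
```

```bash
python3 - <<'E'
from h import *
snap('wrist','w8.png');snap('scene','s8.png')
go(.6033,.0423,.023,10.7)
a=cv2.imread('pics/w8.png')[20:320,100:460];b=cv2.resize(cv2.imread('pics/s8.png')[150:290,190:350],(400,350))
o=np.zeros((350,765,3),np.uint8);o[:300,:360]=a;o[:,362:762]=b;cv2.imwrite('pics/crop8.png',o)
E
```

```text
t=13.8 travel [-0.0027  0.0025  0.0108] spin 0.005 head 11.0 pos [0.6054 0.0453 0.0338] F [ 0.4  1.1 -6.3] gap 0.044 ff 50.0 j [ 0.05  0.76 -0.28  1.75  0.31  0.67 -1.78]
```

View pics/crop8.png

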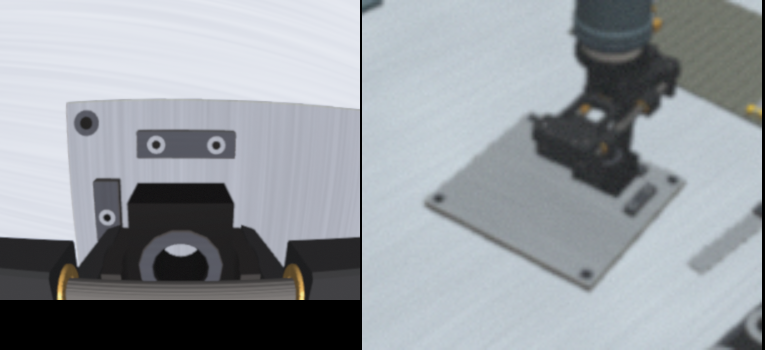

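jog_arm([
  {"travel": [-0.001, 0, 0.003], "spin": 0.005, "fingers": 0.03},
  {"travel": [-0.001, 0, 0.006], "spin": 0.005, "fingers": 0.03},
  {"travel": [-0.001, 0, 0.009], "spin": 0.005, "fingers": 0.03},
  {"travel": [-0.001, 0, 0.01], "spin": 0.005, "fingers": 0.03},
  {"travel": [-0.001, 0, 0.01], "spin": 0.005, "fingers": 0.03},
])

```text
time_s: 14.3
tool_pos: [0.6035, 0.0444, 0.023]
eef_rot: [[0.983, 0.185, -0.0], [0.185, -0.983, -0.0], [-0.0, 0.0, -1.0]]
ft_force: [-1.6, -0.4, 0.8]
finger_gap: 0.496
finger_force: 50.0
```

jog_arm([
  {"travel": [0.003, -0.002, 0], "spin": 0, "fingers": 0.03},
  {"travel": [0.005, -0.004, 0], "spin": 0, "fingers": 0.03},
  {"travel": [0.007, -0.006, 0], "spin": 0, "fingers": 0.03},
  {"travel": [0.009, -0.008, 0], "spin": 0, "fingers": 0.03},
  {"travel": [0.009, -0.008, 0], "spin": 0, "fingers": 0.03},
])

```text
time_s: 14.8
tool_pos: [0.6117, 0.054, 0.023]
eef_rot: [[0.983, 0.185, 0.001], [0.185, -0.983, -0.0], [0.001, 0.0, -1.0]]
ft_force: [-1.4, -2.8, 1.5]
finger_gap: 0.493
finger_force: 50.0
```

```bash
python3 - <<'E'
from h import *
go(.614,.0563,.023,10.7)
E
```

```text
t=14.8 travel [ 0.0027 -0.0019  0.0001] spin -0.001 head 10.6 pos [0.6117 0.054  0.023 ] F [-1.4 -2.8  1.5] gap 0.043 ff 50.0 j [ 0.03  0.78 -0.27  1.73  0.31  0.67 -1.8 ]
```

jog_arm([
  {"travel": [0.001, -0.001, 0], "spin": 0, "fingers": 0.03},
  {"travel": [0.002, -0.002, 0], "spin": 0, "fingers": 0.03},
  {"travel": [0.003, -0.003, 0], "spin": 0, "fingers": 0.03},
  {"travel": [0.003, -0.003, 0], "spin": 0, "fingers": 0.03},
])

```text
time_s: 15.2
tool_pos: [0.6136, 0.0568, 0.023]
eef_rot: [[0.983, 0.184, 0.0], [0.184, -0.983, -0.001], [0.0, 0.001, -1.0]]
ft_force: [-2.5, -4.1, 4.7]
finger_gap: 0.492
finger_force: 50.0
```

```bash
python3 - <<'E'
from h import *
go(.614,.0563,.023,10.7);o=bot.get_obs();print(o['eef_rot'].T@o['ft_force'],o['ft_torque'])
E
```

```text
t=15.2 travel [0.0003 0.0005 0.    ] spin -0.001 head 10.6 pos [0.6136 0.0568 0.023 ] F [-2.5 -4.1  4.7] gap 0.043 ff 50.0 j [ 0.03  0.79 -0.27  1.73  0.31  0.67 -1.8 ]
[-3.25874695  3.58354057 -4.73499767] [-0.80432428  0.57094379 -0.0131789 ]
```

jog_arm([
  {"travel": [0.001, -0.001, 0], "spin": 0, "fingers": 0.03},
  {"travel": [0.002, -0.002, 0], "spin": 0, "fingers": 0.03},
  {"travel": [0.002, -0.002, 0], "spin": 0, "fingers": 0.03},
])

```text
time_s: 15.5
tool_pos: [0.6144, 0.0579, 0.0231]
eef_rot: [[0.983, 0.184, -0.002], [0.184, -0.983, -0.003], [-0.002, 0.002, -1.0]]
ft_force: [-5.0, -6.8, 7.6]
finger_gap: 0.491
finger_force: 50.0
```

```bash
python3 - <<'E'
from h import *
go(.614,.0563,.023,10.7);o=bot.get_obs();print(o['eef_rot'].T@o['ft_force'],o['ft_torque'])
E
```

```text
t=15.5 travel [-0.0007  0.0015  0.0001] spin -0.002 head 10.6 pos [0.6144 0.0579 0.0231] F [-5.  -6.8  7.6] gap 0.043 ff 50.0 j [ 0.02  0.79 -0.27  1.72  0.31  0.67 -1.8 ]
[-6.19734535  5.73631135 -7.55211346] [-1.1451513   1.07632711 -0.06412623]
```

jog_arm([
  {"travel": [0.001, -0.001, -0.0005], "spin": 0, "fingers": 0.03},
  {"travel": [0.002, -0.002, -0.0005], "spin": 0, "fingers": 0.03},
  {"travel": [0.003, -0.003, -0.0005], "spin": 0, "fingers": 0.03},
  {"travel": [0.003, -0.003, -0.0005], "spin": 0, "fingers": 0.03},
], force=60)

```text
time_s: 15.9
tool_pos: [0.6144, 0.0581, 0.0231]
eef_rot: [[0.983, 0.182, -0.007], [0.182, -0.983, -0.007], [-0.008, 0.006, -1.0]]
ft_force: [-12.1, -12.5, 15.5]
finger_gap: 0.495
finger_force: 60.0
```

```bash
python3 - <<'E'
from h import *
go(.614,.0563,.023,10.7);o=bot.get_obs();print(o['eef_rot'].T@o['ft_force'],o['ft_torque'])
E
```

```text
t=15.9 travel [-0.0007  0.0017  0.0001] spin -0.004 head 10.5 pos [0.6144 0.0581 0.0231] F [-12.1 -12.5  15.5] gap 0.044 ff 60.0 j [ 0.02  0.79 -0.27  1.72  0.31  0.68 -1.81]
[-14.27471343  10.18487685 -15.32559554] [-2.44594577  2.32340353 -0.11502563]
```

jog_arm([
  {"travel": [0.001, -0.0015, 0], "spin": 0, "fingers": 0.03},
  {"travel": [0.002, -0.003, 0], "spin": 0, "fingers": 0.03},
  {"travel": [0.002, -0.003, 0], "spin": 0, "fingers": 0.03},
  {"travel": [0.002, -0.003, 0], "spin": 0, "fingers": 0.03},
  {"travel": [0.002, -0.003, 0], "spin": 0, "fingers": 0.03},
])

```text
time_s: 16.4
tool_pos: [0.6144, 0.0583, 0.0232]
eef_rot: [[0.984, 0.18, -0.01], [0.18, -0.984, -0.011], [-0.012, 0.009, -1.0]]
ft_force: [-16.4, -17.8, 21.4]
finger_gap: 0.494
finger_force: 60.0
```

```bash
python3 - <<'E'
from h import *
go(.614,.0563,.023,10.7);o=bot.get_obs();print(o['eef_rot'].T@o['ft_force'],o['ft_torque'],np.round(o['eef_rot'],3).tolist())
snap('wrist','w9.png');snap('top','t9.png');snap('scene','s9.png')
a=cv2.imread('pics/w9.png')[20:320,100:460];b=cv2.resize(cv2.imread('pics/s9.png')[170:270,220:334],(400,350),interpolation=cv2.INTER_CUBIC)
o=np.zeros((350,765,3),np.uint8);o[:300,:360]=a;o[:,362:762]=b;cv2.imwrite('pics/crop9.png',o)
E
```

```text
t=16.4 travel [-0.0008  0.0018  0.0002] spin -0.006 head 10.4 pos [0.6144 0.0583 0.0232] F [-16.4 -17.8  21.4] gap 0.044 ff 60.0 j [ 0.02  0.79 -0.27  1.71  0.31  0.69 -1.81]
[-19.58971689  14.80022145 -21.0530486 ] [-3.58967868  3.27023948 -0.16132093] [[0.984, 0.18, -0.01], [0.18, -0.984, -0.011], [-0.012, 0.009, -1.0]]
```

View pics/crop9.png

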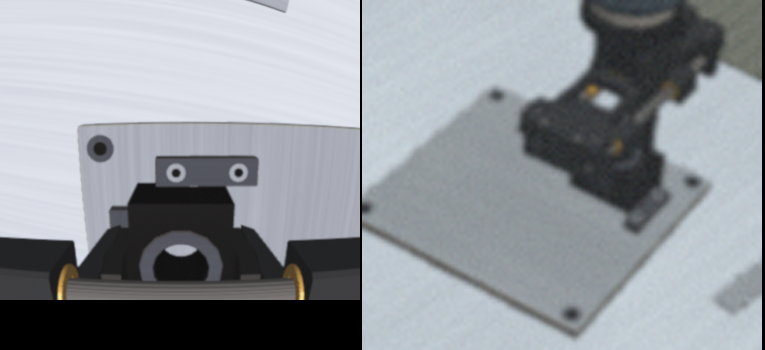

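jog_arm([
  {"travel": [0, 0, -0.0007], "spin": 0, "fingers": 0.03},
  {"travel": [0, 0, -0.0015], "spin": 0, "fingers": 0.03},
  {"travel": [0, 0, -0.0015], "spin": 0, "fingers": 0.03},
  {"travel": [0, 0, -0.0015], "spin": 0, "fingers": 0.03},
  {"travel": [0, 0, -0.0015], "spin": 0, "fingers": 0.03},
])

```text
time_s: 17.05
tool_pos: [0.6145, 0.0583, 0.0234]
eef_rot: [[0.984, 0.18, -0.01], [0.18, -0.984, -0.011], [-0.012, 0.009, -1.0]]
ft_force: [-11.7, -17.4, 8.2]
finger_gap: 0.491
finger_force: 60.0
```

```bash
python3 - <<'E'
from h import *
go(.614,.0563,.023,10.7);o=bot.get_obs();print(o['eef_rot'].T@o['ft_force'],o['ft_torque'],np.round(o['eef_rot'],3).tolist(),np.abs(o['joint_vel']).max())
E
```

```text
t=17.1 travel [-0.0008  0.0019  0.0004] spin -0.006 head 10.4 pos [0.6145 0.0583 0.0234] F [-11.7 -17.4   8.2] gap 0.043 ff 60.0 j [ 0.02  0.79 -0.27  1.71  0.31  0.69 -1.81]
[-14.7544286   15.04987614  -7.86412382] [-3.55615828  2.33520889 -0.18244159] [[0.984, 0.18, -0.01], [0.18, -0.984, -0.011], [-0.012, 0.009, -1.0]] 0.0014335554635942732
```

```bash
python3 -c "
from rig import bot
print(bot.hand_in())"
```

```text
the job is handed in; nothing more can be done
None
```

The job is handed in at 17 s of the 69 s, verdict not reported: the bolt was seen lying flat and let go in the tray beside the other, and the clip is held seated on the nest plate against both stops, with about 15 N of push each way.

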